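# Check a contactor's spring latch and tag it

### The job

Push the orange latch slide of the black contactor slowly along its rails, feeling the force: a sound latch clicks in and stays in at a push of no more than 12 N, and if it has not clicked when you push with 12 N it is too stiff, so let it spring back (15 N would damage it). Then mark the contactor by seating a tag fully home in the socket on its top, the green tag if the latch clicked, the red tag if it was too stiff. Leave a clicked latch in, leave the other tag in the rack and do not disturb the other things on the board.

Things in the scene. Friction and masses are not known exactly. Their poses are not given: they have to be found in the camera images.
- contactor: black contactor fixed on the 12 mm thick board, 104 x 66 mm and 50 mm high, with rows of terminals at both x ends (to 124 mm over them). Its origin is the centre of its underside; x is the direction in which the latch slide is pushed (roughly away from the robot, within 0.5 rad), z up. The half towards -x carries the orange latch slide on two rails 3 mm high; the half towards +x (x = 8 to 52 mm) is raised by a grey block to 76 mm, with the tag socket in it
- latch (a joint): travel of the orange latch slide along the contactor's +x, in m: 0 = out (as found), 0.012 = end stop, clicked in. The resistance starts at about 0.15 of the release force, rises to the release force at about 5 mm (which differs from unit to unit, about 5 to 27 N, and does not show), then falls to nothing at about 10.5 mm, after which the slide snaps to the end stop by itself and stays. Let go before that it springs back to 0. Reads to about 1 mm
- latch_face (a point): centre of the push face of the orange latch tab, which moves with it: an upright tab 12 mm thick (along x), 20 mm wide (y), standing 28 mm above the low top of the contactor. The point lies 16 mm above that low top and 12 mm below the tab's top; the tab is slick (hardly any friction); the face looks to the contactor's -x. Behind the tab (-x side) the top is free above the rails and a fingertip can stand there
- socket (a point): centre of the mouth of the round tag socket, in the top of the grey block (30 mm from the contactor's origin along its x, 76 mm above its underside). Hole 15 mm wide, 24 mm deep, vertical; z up
- green_tag: green plastic tag, 40 g: a round stem 12 mm across and 22 mm long with a tapered foot, and above it a round head 24 mm across and 36 mm high by which to grip it. Origin at the centre of its foot, z up, 58 mm high in all. Stands upright in a hole of the rack, head resting on the rack's top. Fully home in the socket its head rests on the grey block and the origin is 22 mm below the socket's mouth
- red_tag: red plastic tag, as the green one. Which of them stands in which hole varies
- rack: fixed aluminium block, 130 x 56 x 34 mm, with two 15 mm holes 72 mm apart along its x (at x = -36 and +36 mm), each holding a tag. Origin at the centre of its underside, on the board
- spare_contactor: loose black contactor, 60 x 50 x 70 mm, without latch slide; a bystander; origin at the centre of its underside
- breaker: loose white circuit breaker with blue toggles, 70 x 54 x 75 mm; a bystander; origin at the centre of its underside
- terminal_box: loose black open box with brass terminals in it, 130 x 85 x 50 mm; a bystander; origin at the centre of its underside
- screwdriver: loose screwdriver with a yellow handle, lying; a bystander
- tape_roll: loose blue roll, 70 mm across, 19 mm high; a bystander
- spray_can: loose yellow can, 52 mm across, 130 mm high; a bystander

How it is judged:
By the outcome, as a careful person would: the job done as asked, in the order asked, and still so for the second after the job is handed in, with the robot touching nothing.
It also fails if it takes over 72 s, if anything falls off the work surface, if the arm or the gripper's body presses on something with over 40 N, if the wrist force passes 120 N, or if a joint passes its speed limit or range.

### The arm

A 6-joint arm with a two-finger parallel gripper is mounted at the origin on the work surface. World frame = base frame: x ahead of the robot, y to its left, z up, the work surface at z = 0. Lengths are in m, angles in rad, forces in N, time in s.
With the tool pointing down it reaches from about 0.275 to 0.825 m from the base axis. Payload 4.9 kg.
Tool frame: the origin (TCP) lies midway between the tips of the shut fingers; the grasp point (between the pads) lies 19 mm behind it (bot.grip_depth is the distance from the TCP to the grasp point, in m); z points along the fingers, y is the line along which they close (so a half turn about z gives the same grasp; the last joint's range is limited). The gripper opens to 85 mm and grips with 20 to 120 N. Pads are 22 mm wide; open, the fingers measure 114 mm over their backs; the gripper's body (76 mm by 85 mm) begins 54 mm behind the grasp point. The pads swing forward as they close: fully open they stand 13 mm farther back than shut.
Start: joints at [-1.256, 0.326, -0.193, 1.052, 0, 1.437], TCP at [0.239, -0.496, 0.231] pointing down, gripper open.
Joint ranges: [-2.65, 2.65], [-0.97, 1.79], [-1.3, 1.35], [-1.93, 2.1], [-1.47, 1.37], [-3.14, 3.14]. Speed limits (rad/s): [2.57, 2.57, 3.14, 3.14, 3.14, 3.14].

### API

Orientations are given as a unit quaternion [w, x, y, z].
In Python, from cell import bot gives the robot as it stands. Calls block until the motion is done:
- bot.move_pose(position, orientation): joint-space move of the TCP to a pose.
- bot.move_linear(position, speed=0.15, rotation=None, until_force=None): straight line of the TCP; rotation=None keeps the orientation; speed is the mean speed in m/s. With until_force (N) it stops when the force on the tool has changed by that much, and returns True; else False.
- bot.goto_joints(angles): joint-space move.
- bot.set_gripper(opening, grasp_force=None): opening from 0.0 (shut) to 1.0 (fully open); grasp_force is the grip in N (None keeps the last); returns when the fingers have stopped.
- bot.wait(seconds).
- bot.solve_ik(position, orientation): joint angles nearest the present ones, or None.
- bot.camera(name): name is "scene" or "top" or "wrist"; returns the picture (420x560x3 uint8, red, green, blue); there is no depth.
- bot.calibration(name): a dict with "mtx" (3x3 intrinsics, pixels), "extrinsics" (4x4, takes a point from world to camera coordinates); the wrist camera has in their place "hand_eye" (4x4, takes a point from camera to tool coordinates, whose origin is the TCP and whose axes are the flange's). Camera axes: x right, y down, z forward; pixel columns grow to the right and rows downward; lengths in m; the calibration is good to about 2 mm. A picture is of the moment at which its call begins: read the wrist's pose just before it. calibration takes no time and is no camera call.
A pose or a line that the arm cannot do raises bot.PlanningError and nothing moves.
- bot.close_job(): hands the job in; it is judged then, once.
Trained networks look in the newest picture that a camera, given by its name, has taken for a name from the list of things; names that differ only in an ending like _2 or _b are one class to them, and where a whole thing is asked for, a point or a joint stands for the part that bears it (a point fixed in the world has none). Each returns a list of dicts, best first, with "confidence" (0 to 1); they miss things now and then, are a little off and sometimes report something else, mostly with a low value. They report only what shows in the picture. A call takes as long as a camera call.
- bot.search_frame(camera, thing): "bbox" ([left, top, width, height] in pixels, round what is visible of it).
Readings, each from a call of its own:
- bot.read_clock(): time.
- bot.read_joint_positions(): joint angles.
- bot.read_joint_vel(): joint speeds.
- bot.read_joint_efforts(): joint torques, N m.
- bot.read_position(): TCP position.
- bot.read_tool_rot(): TCP orientation.
- bot.read_ft_force(): force on the tool from outside, world axes, zero at the start.
- bot.read_moment(): the same for the moment, N m.
- bot.read_gripper_width(): opening from 0.0 (shut) to 1.0 (fully open).
- bot.read_finger_force(): force on a finger pad.
Only numpy, scipy, OpenCV 4.12 (cv2) and the standard library are available. Lean on these libraries where they do the work, as an engineer would, in place of code of your own. Each camera call takes 0.05 s, during which the arm holds its last target. There are 200 camera calls.

## Working session

There is one attempt and no reset: what is moved stays moved. The work goes in short steps, each a Python script; the robot and the scene stay as the last script left them, time stands still between calls to the robot, and variables do not carry over. Pictures are saved under pics/ and viewed, at most 10 in all, crops included, and the job is handed in when it is done.

```bash
ls; mkdir -p pics; python3 - <<'E'
from cell import bot
import cv2,numpy as np
for c in ["scene","top"]:
    im=bot.camera(c); cv2.imwrite(f"pics/{c}0.png",im[:,:,::-1])
    k=bot.calibration(c); print(c,np.round(k["mtx"],1).tolist(),np.round(k["extrinsics"],3).tolist())
    for t in ["contactor","latch","socket","green_tag","red_tag","rack"]:
        print(t,[(d["bbox"],round(d["confidence"],2)) for d in bot.search_frame(c,t)[:2]])
print(np.round(bot.calibration("wrist")["hand_eye"],4).tolist(),np.round(bot.calibration("wrist")["mtx"],1).tolist(),bot.read_clock(),bot.read_tool_rot(),bot.grip_depth)
E
```

```text
pics
scene [[396.4, 0.0, 277.1], [0.0, 396.4, 219.3], [0.0, 0.0, 1.0]] [[0.674, 0.739, -0.001, -0.386], [0.616, -0.562, -0.552, -0.304], [-0.408, 0.371, -0.834, 1.169], [0.0, 0.0, 0.0, 1.0]]
contactor [([245.9, 189.5, 54.5, 47.4], 0.77)]
latch [([367.5, 163.1, 65.9, 40.7], 0.62)]
socket [([244.3, 189.2, 54.7, 45.5], 0.73)]
green_tag [([287.7, 279.8, 37.4, 40.8], 0.38)]
red_tag [([173.1, 254.8, 15.8, 17.0], 0.46)]
rack [([77.4, 266.6, 70.1, 56.4], 0.75), ([161.4, 251.3, 63.3, 63.2], 0.62)]
top [[445.4, 0.0, 282.6], [0.0, 445.4, 207.9], [0.0, 0.0, 1.0]] [[-0.018, -1.0, 0.01, -0.011], [-0.987, 0.017, -0.158, 0.592], [0.158, -0.013, -0.987, 1.11], [0.0, 0.0, 0.0, 1.0]]
contactor [([248.3, 210.0, 31.1, 51.3], 0.64)]
latch []
socket [([248.5, 209.3, 29.7, 49.9], 0.66)]
green_tag [([350.6, 206.7, 12.6, 5.2], 0.52)]
red_tag []
rack [([343.6, 198.9, 22.9, 52.3], 0.68)]
[[0.0007, -0.9517, -0.307, 0.078], [1.0, 0.0007, 0.0002, 0.0011], [0.0, -0.307, 0.9517, -0.1428], [0.0, 0.0, 0.0, 1.0]] [[366.7, 0.0, 277.7], [0.0, 366.7, 217.9], [0.0, 0.0, 1.0]] 0.7 [1.44074568e-05 9.74929629e-01 2.22513412e-01 9.88142348e-06] 0.0187
```

View pics/scene0.png

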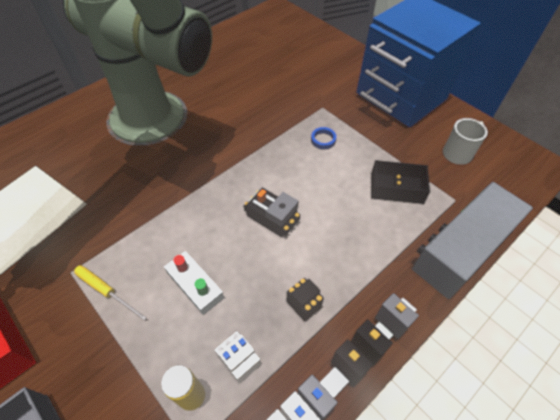

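View pics/top0.png

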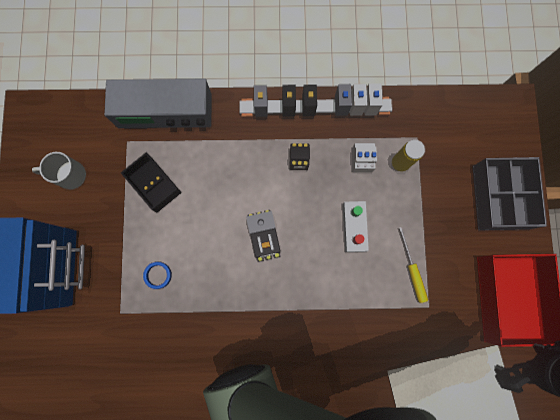

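Contactor at (263,236) in top, with the socket at (261,222) and the latch at (266,244). The rack is at (356,226), green tag at (357,211), red at (359,239). Next, closer wrist views.

```bash
cat > h.py <<'E'
from cell import bot
import cv2,numpy as np
from scipy.spatial.transform import Rotation as R
def down(yaw):  # tool z down, tool x at yaw
    q=(R.from_euler('z',yaw)*R.from_euler('x',np.pi)).as_quat(); return q[[3,0,1,2]]
def rot(q): return R.from_quat(np.r_[q[1:],q[0]]).as_matrix()
def campose(name,tool=None):
    k=bot.calibration(name)
    if name=="wrist":
        T=np.eye(4); T[:3,:3]=rot(tool[1]); T[:3,3]=tool[0]; C=T@k["hand_eye"]
    else: C=np.linalg.inv(k["extrinsics"])
    return k["mtx"],C
def pix2plane(name,uv,z,tool=None):
    K,C=campose(name,tool); d=C[:3,:3]@np.linalg.solve(K,[uv[0],uv[1],1]); o=C[:3,3]
    return o+d*(z-o[2])/d[2]
def proj(name,p,tool=None):
    K,C=campose(name,tool); q=K@(np.linalg.inv(C)@np.r_[p,1])[:3]; return q[:2]/q[2]
def shot(fn):
    tool=(np.array(bot.read_position()),np.array(bot.read_tool_rot())); im=bot.camera("wrist"); cv2.imwrite(fn,im[:,:,::-1]); return im,tool
E
python3 - <<'E'
from h import *
s=pix2plane("top",(261,222),.088); l=pix2plane("top",(266,244),.085); g=pix2plane("top",(357,211),.082); r=pix2plane("top",(359,239),.082)
print(s,l,g,r); yaw=np.arctan2(*(s-l)[1::-1]); yr=np.arctan2(*(g-r)[1::-1]); print(yaw,yr)
for n,p,y in (("con",(s+l)/2,yaw),("rack",(g+r)/2,yr)):
    bot.move_pose(np.r_[p[:2],.21],down(y)); bot.wait(.2)
    im,t=shot(f"pics/{n}1.png"); print(n,t[0].tolist(),t[1].tolist(),bot.read_clock(),bot.read_joint_positions())
    for th in ["contactor","latch","green_tag","red_tag","rack"]:
        print(th,[(np.round(d["bbox"]).tolist(),round(d["confidence"],2)) for d in bot.search_frame("wrist",th)[:2]])
E
```

```text
[0.55048941 0.03324272 0.088     ] [0.49571026 0.02155016 0.085     ] [ 0.57506545 -0.20864932  0.082     ] [ 0.50434517 -0.2104863   0.082     ]
0.21029326017551195 0.025969431996651172
con [0.523173393459007, 0.026739745667208617, 0.20999956656717667] [3.7776652091040886e-05, 0.9945373516045629, 0.10438129519752483, -7.013822814753023e-06] 3.0833 [-8.96961894e-02  2.93768979e-01 -2.95305443e-01  9.81748841e-01
 -3.07459986e-05  2.84263523e+00]
contactor [([231.0, 120.0, 92.0, 146.0], 0.83)]
latch [([231.0, 123.0, 94.0, 140.0], 0.75), ([267.0, 225.0, 23.0, 32.0], 0.59)]
green_tag [([550.0, 179.0, 7.0, 25.0], 0.5)]
red_tag [([515.0, 253.0, 44.0, 45.0], 0.93), ([1.0, 0.0, 23.0, 18.0], 0.57)]
rack [([472.0, 147.0, 85.0, 154.0], 0.8)]
rack [0.5399477445689232, -0.20795124317034844, 0.21018502373792045] [-8.683072569228131e-05, 0.9998987153650202, 0.014232013162185368, 3.568135112059134e-05] 4.525 [-4.95501980e-01  3.93255567e-01 -1.49269299e-01  1.02818981e+00
  1.89964710e-04  2.61782934e+00]
contactor [([0.0, 129.0, 82.0, 146.0], 0.86)]
latch [([1.0, 238.0, 20.0, 23.0], 0.66)]
green_tag [([273.0, 136.0, 25.0, 37.0], 0.75)]
red_tag [([269.0, 219.0, 29.0, 44.0], 0.77)]
rack [([252.0, 112.0, 64.0, 151.0], 0.8), ([413.0, 194.0, 27.0, 121.0], 0.7)]
```

```bash
python3 -c "
import cv2,numpy as np
a=cv2.imread('pics/con1.png')[90:300,180:380];b=cv2.imread('pics/rack1.png')[90:300,180:380]
cv2.imwrite('pics/c2.png',cv2.resize(np.hstack([a,b]),(800,420),interpolation=cv2.INTER_CUBIC))"
```

```text
(no output)
```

View pics/c2.png

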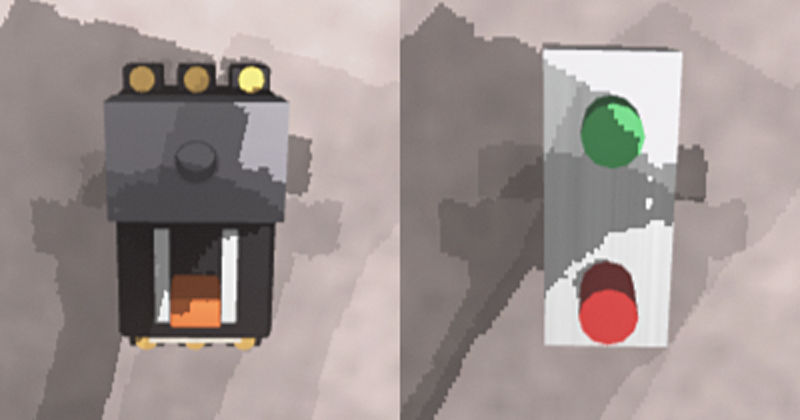

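The wrist crops show the socket mouth at (278,170), the grey block's corners, and the orange tab at the -x end. In the rack crop the green tag is at +x and the red at -x. I'll fit the poses from these.

```bash
python3 - <<'E'
from h import *
t=(np.array([0.523173393459007, 0.026739745667208617, 0.20999956656717667]),np.array([3.7776652091040886e-05, 0.9945373516045629, 0.10438129519752483, 0]))
f=lambda u,v:(180+u/2,90+v/2)
W=lambda u,v,z:pix2plane("wrist",f(u,v),z,t)
S=W(196,160,.088); print("socket",S)
c=[W(*p,.088) for p in((105,100),(288,100),(285,222),(107,222))]; print("corners",np.round(c,4).tolist()); m=np.mean(c,0); print("mean",m)
e1=c[1]-c[0]; e2=c[2]-c[3]; e3=c[0]-c[3]; e4=c[1]-c[2]
print([ (np.linalg.norm(e),np.arctan2(e[1],e[0])) for e in(e1,e2,e3,e4)])
print("tab back/front",W(195,327,.09),W(195,298,.09))
print("end low", W(195,335,.062))
t2=(np.array([0.5399477445689232, -0.20795124317034844, 0.21018502373792045]),np.array([-8.683072569228131e-05, 0.9998987153650202, 0.014232013162185368, 3.6e-05]))
im=cv2.imread("pics/rack1.png"); hsv=cv2.cvtColor(im,cv2.COLOR_BGR2HSV)
for n,lo,hi in(("g",45,85),("r",0,8)):
    k=((hsv[...,0]>=lo)&(hsv[...,0]<=hi)&(hsv[...,1]>110)); k[:90]=0;k[300:]=0;k[:,:240]=0;k[:,330:]=0
    ys,xs=np.nonzero(k); print(n,xs.min(),xs.max(),ys.min(),ys.max(),np.median(xs))
    w=(xs.max()-xs.min()+1); p=((xs.min()+xs.max())/2,ys.max()-w/2+.5); print(p,pix2plane("wrist",p,.082,t2))
E
```

```text
socket [0.55254492 0.03134279 0.088     ]
corners [[0.5668, 0.0674, 0.088], [0.5804, 0.0039, 0.088], [0.5366, -0.0061, 0.088], [0.5228, 0.059, 0.088]]
mean [0.55163942 0.03105877 0.088     ]
[(np.float64(0.06496768506251598), np.float64(-1.3609379624742985)), (np.float64(0.06653453612603517), np.float64(-1.3609433593823312)), (np.float64(0.04485416847304373), np.float64(0.18872617121922786)), (np.float64(0.04484878532952198), np.float64(0.22366195597654775))]
tab back/front [0.48882056 0.01814966 0.09      ] [0.50062351 0.02066207 0.09      ]
end low [0.47328647 0.01485358 0.062     ]
g 271 301 142 173 287.0
(np.float64(286.0), np.float64(158.0)) [ 0.57763057 -0.21434334  0.082     ]
r 270 298 221 261 284.0
(np.float64(284.0), np.float64(247.0)) [ 0.50684308 -0.21531018  0.082     ]
```

```bash
cat > push.py <<'E'
from h import *
yaw=.207; ax=np.array([np.cos(yaw),np.sin(yaw),0]); face=np.array([.4888,.0181,.074])
bot.set_gripper(0.0)
p0=face-ax*.022
bot.move_pose(p0+[0,0,.07],down(yaw)); bot.move_linear(p0,speed=.08); bot.wait(.3)
rd=lambda n=4: -np.mean([bot.read_ft_force() for _ in range(n)],0)@ax
z=rd(8); print("zero",z,bot.read_clock())
log=[];pk=0;res="end";d=0.003
while d<.030:
    d+=.0005
    f=rd()-z
    hit=bot.move_linear(p0+ax*d,speed=.006,until_force=max(.8,12.3-max(f,0))); f=rd()-z; pk=max(pk,f)
    s=(np.array(bot.read_position())-p0)@ax
    log.append((round(s*1e3,2),round(f,2)))
    if f>=11.9 or (hit and f>11.5): res="stiff"; break
    if pk>3 and f<.4: res="clicked?"; break
print(res,pk,log,bot.read_clock())
if res!="stiff": bot.wait(.3); print(rd()-z)
bot.move_linear(p0,speed=.03); bot.move_linear(p0+[0,0,.06],speed=.1); print(rd()-z, bot.read_clock())
bot.move_pose(np.array([.5232,.0267,.21]),down(yaw)); bot.wait(.2)
im,t=shot("pics/after.png"); print(t[0],bot.read_clock())
cv2.imwrite("pics/after_c.png",cv2.resize(im[90:300,180:380,::-1],None,fx=2,fy=2,interpolation=cv2.INTER_CUBIC))
E
python3 push.py
```

```text
zero 0.08602750474150386 7.825
stiff 11.933666067633597 [(np.float64(3.44), np.float64(-0.43)), (np.float64(3.99), np.float64(0.44)), (np.float64(4.54), np.float64(0.38)), (np.float64(5.05), np.float64(0.72)), (np.float64(5.58), np.float64(-1.03)), (np.float64(6.04), np.float64(0.07)), (np.float64(6.53), np.float64(-0.04)), (np.float64(7.05), np.float64(0.51)), (np.float64(7.55), np.float64(-0.5)), (np.float64(8.04), np.float64(-0.4)), (np.float64(8.55), np.float64(0.59)), (np.float64(9.04), np.float64(0.57)), (np.float64(9.55), np.float64(-0.09)), (np.float64(10.06), np.float64(-0.21)), (np.float64(10.54), np.float64(-0.87)), (np.float64(11.04), np.float64(-0.36)), (np.float64(11.27), np.float64(0.7)), (np.float64(11.45), np.float64(2.16)), (np.float64(11.84), np.float64(2.65)), (np.float64(12.29), np.float64(4.71)), (np.float64(12.72), np.float64(5.35)), (np.float64(12.94), np.float64(7.15)), (np.float64(13.15), np.float64(6.96)), (np.float64(13.36), np.float64(7.94)), (np.float64(13.62), np.float64(7.91)), (np.float64(13.83), np.float64(7.53)), (np.float64(14.05), np.float64(9.02)), (np.float64(14.3), np.float64(9.46)), (np.float64(14.53), np.float64(9.38)), (np.float64(14.82), np.float64(8.9)), (np.float64(15.12), np.float64(10.77)), (np.float64(15.41), np.float64(10.88)), (np.float64(15.75), np.float64(10.4)), (np.float64(16.1), np.float64(10.63)), (np.float64(16.5), np.float64(11.93))] 17.0583
-1.0375279790917489 18.6417
[0.52144944 0.02668651 0.2083721 ] 19.3583
```

View pics/after_c.png

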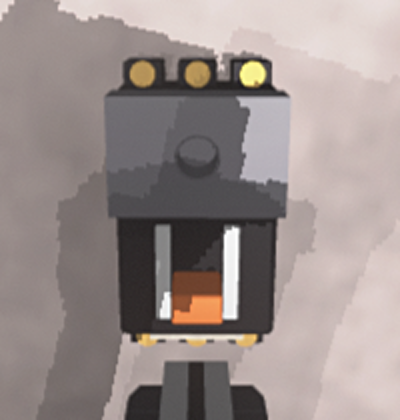

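The latch is back out. The noise is about 0.6 N, and the force was flattening at about 11 N near 5 mm of travel, which is where the peak should be, so that stop may have come from a noisy reading. I'll repeat the push with better averaging.

```bash
sed -e 's/rd=lambda n=4.*/def rd(n=8):\n    v=[]\n    for _ in range(n): v.append(bot.read_ft_force()); bot.wait(.01)\n    return -np.mean(v,0)@ax/' -e 's/d=0.003$/d=0.010/' -e 's/^    f=rd()-z$/    f=log[-1][1] if log else 0/' -e 's/max(.8,12.3-max(f,0))/max(1.6,13.3-max(f,0))/' -e 's/    if f>=11.9 .*/    if f>11.7: f=rd(25)-z; log.append(("avg",round(f,2)))\n    if f>=12.0: res="stiff"; break/' -e 's/rd(8)/rd(25)/' -e 's/after/after2/' push.py > push2.py; python3 push2.py | sed 's/np.float64//g'
```

```text
zero 0.0046844157702814904 21.55
stiff 12.261152001627515 [((10.49), (0.19)), ((11.03), (-0.07)), ((11.31), (0.85)), ((11.46), (2.25)), ((11.97), (3.73)), ((12.39), (4.84)), ((12.79), (5.41)), ((12.99), (5.76)), ((13.17), (6.74)), ((13.42), (7.16)), ((13.64), (7.6)), ((13.88), (7.8)), ((14.1), (8.84)), ((14.31), (9.13)), ((14.59), (9.81)), ((14.88), (9.98)), ((15.15), (10.5)), ((15.49), (10.46)), ((15.81), (10.82)), ((16.17), (11.25)), ((16.58), (11.35)), ((17.11), (11.36)), ((17.83), (10.56)), ((18.9), (8.9)), ((22.52), (2.02)), ((23.38), (2.89)), ((23.41), (3.68)), ((23.43), (5.31)), ((23.44), (5.92)), ((23.45), (6.94)), ((23.47), (7.75)), ((23.44), (8.73)), ((23.47), (9.45)), ((23.46), (10.64)), ((23.48), (11.44)), ((23.5), (12.26)), ('avg', (12.37))] 34.8083
0.22917629797382727 36.7083
[0.5215476  0.02669752 0.20849134] 37.425
```

View pics/after2_c.png

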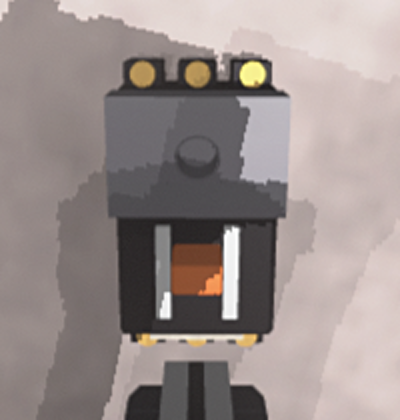

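It clicked: the force peaked at 11.4 N, the travel reached the 12 mm stop, and the tab now stays moved in (rows 245-295 in the crop against 273-327 before). So it's the green tag. I'll measure it from two opposite wrist views to cancel the camera bias, then grasp it.

```bash
cat > tag.py <<'E'
from h import *
def green(im):
    hsv=cv2.cvtColor(im,cv2.COLOR_RGB2HSV); k=((hsv[...,0]>=45)&(hsv[...,0]<=85)&(hsv[...,1]>110)).astype(np.uint8)
    n,l,s,c=cv2.connectedComponentsWithStats(k); i=1+np.argmin(np.linalg.norm(c[1:]-[278,200],axis=1)-.1*np.minimum(s[1:,4],600)); x,y,w,h,a=s[i]
    print("blob",s[i]); return np.array([x+w/2-.5,y+h-w/2-.5])
bot.set_gripper(.65)
P=[];ts=[]
for yw in (.014-np.pi,.014):
    bot.move_pose([.5772,-.2135,.21],down(yw)); bot.wait(.4)
    im,t=shot(f"pics/g{len(P)}.png"); P.append(pix2plane("wrist",green(im),.082,t)); ts.append(t)
    print(t[0],P[-1],bot.read_clock())
g=np.mean(P,0); b=[rot(t[1]).T@(g-p) for p,t in zip(P,ts)]; print("mean",g,"bias tool",b)
E
python3 tag.py; python3 -c "
import cv2,numpy as np
cv2.imwrite('pics/gg.png',np.hstack([cv2.resize(cv2.imread(f'pics/g{i}.png')[110:260,180:380],None,fx=2,fy=2) for i in (0,1)]))"
```

```text
blob [535  63   1   1   1]
[ 0.57721412 -0.21346728  0.21005334] [ 0.47200507 -0.04050408  0.082     ] 41.2417
blob [291 205   1   2   2]
[ 0.57719454 -0.21349969  0.21000361] [ 0.57809053 -0.22509302  0.082     ] 44.3417
mean [ 0.5250478  -0.13279855  0.082     ] bias tool [array([-5.17381031e-02, -9.30320863e-02,  7.06854783e-06]), array([-5.17434749e-02, -9.30290990e-02,  3.14935199e-07])]
```

View pics/gg.png

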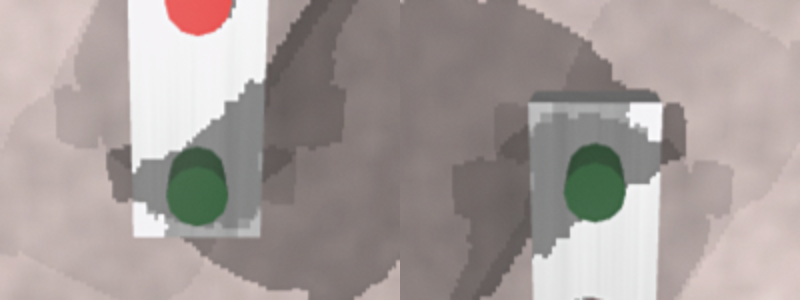

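Both views show the green head, in shadow, near (278,208) and (277.5,205). I'll redo the segmentation offline with a lower threshold, then grasp.

```bash
cat > grasp.py <<'E'
from h import *
P=[];ts=[]
for i,(yw,q) in enumerate(((.014-np.pi,[.57721412,-.21346728,.21005334]),(.014,[.57719454,-.21349969,.21000361]))):
    im=cv2.imread(f"pics/g{i}.png"); hsv=cv2.cvtColor(im,cv2.COLOR_BGR2HSV); k=((hsv[...,0]>=45)&(hsv[...,0]<=85)&(hsv[...,1]>60)).astype(np.uint8)
    n,l,s,c=cv2.connectedComponentsWithStats(k[160:240,240:320]); x,y,w,h,a=s[1+np.argmax(s[1:,4])]; x+=240;y+=160
    uv=(x+w/2-.5,y+h-w/2-.5); t=(np.array(q),down(yw)); P.append(pix2plane("wrist",uv,.082,t)); ts.append(t); print(x,y,w,h,uv,P[-1])
g=np.mean(P,0); b=rot(ts[0][1]).T@(g-P[0]); s0=np.array([.5521,.0312,.088]); S=s0+rot(down(.21))@b
print("tag",g,"bias",b,"socket",S); np.save("S.npy",S)
assert np.linalg.norm(b)<.005
G=np.r_[g[:2],.052]
bot.move_linear(G+[0,0,.06],speed=.15); hit=bot.move_linear(G,speed=.08,until_force=8); print("hit",hit)
bot.set_gripper(0.0,grasp_force=40); print("w",bot.read_gripper_width(),bot.read_finger_force(),bot.read_position(),bot.read_ft_force())
bot.move_linear(G+[0,0,.09],speed=.1); bot.wait(.2); print("w",bot.read_gripper_width(),bot.read_finger_force(),bot.read_position(),bot.read_clock())
E
python3 grasp.py
```

```text
264 184 30 39 (np.float64(278.5), np.float64(207.5)) [ 0.57767349 -0.21145182  0.082     ]
262 182 30 39 (np.float64(276.5), np.float64(205.5)) [ 0.57832524 -0.21395528  0.082     ]
tag [ 0.57799937 -0.21270355  0.082     ] bias [-3.08316465e-04 -1.25617308e-03 -1.53836835e-19] socket [0.5515366 0.0323643 0.088    ]
hit False
w 0.2681711118330037 39.13709342479706 [ 0.5784804  -0.21291887  0.05274724] [-0.57548337  0.47407132  4.25549371]
w 0.26562823436151306 39.20396268367767 [ 0.57758996 -0.21248348  0.1412555 ] 47.6833
```

```bash
cat > ins.py <<'E'
from h import *
S=np.load("S.npy"); yaw=.207; ex=np.array([np.cos(yaw),np.sin(yaw),0]); ey=np.array([-ex[1],ex[0],0])
A=np.r_[S[:2],.148]
bot.move_pose(A,down(yaw)); bot.wait(.2); print(bot.read_position(),bot.read_clock())
bot.move_linear(np.r_[S[:2],.125],speed=.1)
ok=False
for r,a in [(0,0)]+[(.0018,i*np.pi/2) for i in range(4)]+[(.003,(i+.5)*np.pi/2) for i in range(4)]:
    o=r*(np.cos(a)*ex+np.sin(a)*ey); B=np.r_[S[:2],0]+o
    if r: bot.move_linear(B+[0,0,.121],speed=.06)
    hit=bot.move_linear(B+[0,0,.094],speed=.05,until_force=7); p=np.array(bot.read_position())
    print(r,a,hit,p,bot.read_ft_force(),bot.read_clock())
    if p[2]<.100: ok=True; break
    if bot.read_clock()>60: break
print("in",ok)
E
python3 ins.py
```

```text
[0.55198025 0.03094418 0.14789166] 48.8583
0 0 True [0.5508808  0.03242567 0.09470675] [-1.48835984 -0.28314751  4.8005415 ] 49.8333
in True
```

```bash
python3 - <<'E'
from h import *
p=np.array(bot.read_position())
print(bot.move_linear(p-[0,0,.004],speed=.02,until_force=10),bot.read_position(),bot.read_ft_force())
bot.set_gripper(.6); print(bot.read_gripper_width()); q=np.array(bot.read_position())
bot.move_linear(np.r_[q[:2],.21],speed=.12); bot.wait(.3)
im,t=shot("pics/fin.png"); top=bot.camera("top"); print(t[0],bot.read_clock())
u=np.hstack([cv2.resize(im[70:320,150:400],(400,400)),cv2.resize(top[150:300,220:400],(400,400))])
cv2.imwrite("pics/fin_c.png",u[:,:,::-1])
E
```

```text
True [0.55088444 0.03244225 0.09469431] [-0.82762933  0.42243161  6.76985556]
0.6012458324787687
[0.5502694  0.03251116 0.20952667] 51.9417
```

View pics/fin_c.png

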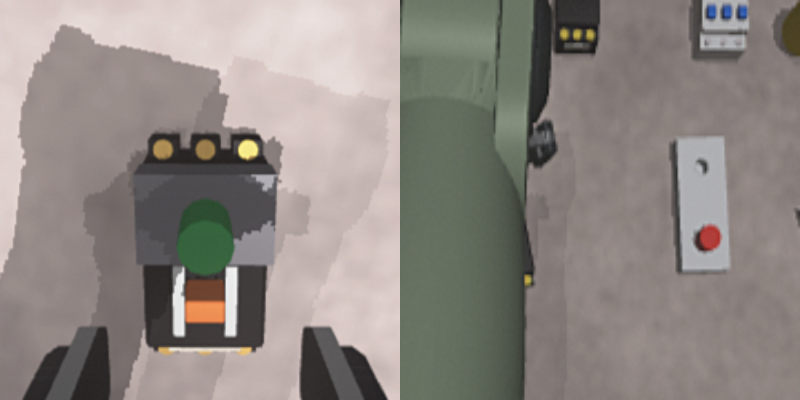

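The final view shows the green tag upright in the socket (205,240), the latch tab still in, and the red tag in the rack. The contact height matches fully home.

```bash
python3 -c "
from cell import bot
print(bot.close_job())"
```

```text
the job is handed in; nothing more can be done
None
```

The latch is sound: on the second push it clicked in with a peak of about 11.4 N and stayed in, so I seated the green tag fully home, left the red one in the rack and handed the job in at about 52 s; the first push stopped just short of the click, and after the click I pressed against the end stop up to about 12.4 N, slightly over the 12 N limit.

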